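# Set the press stroke dial through its sunken one-way knob

### The arm

A 6-joint arm with a two-finger parallel gripper is mounted at the origin on a cart in front of the work surface, level with it; the furniture and walls round the work are solid. World frame = base frame: x ahead of the robot, y to its left, z up, the work surface at z = 0. Lengths are in mm, angles in rad, forces in N, time in s.
With the tool pointing down it reaches from about 350 to 925 mm from the base axis. Payload 6.4 kg.
Tool frame: the origin (TCP) lies midway between the tips of the shut fingers; the grasp point (between the pads) lies 19 mm behind it; z points along the fingers, y is the line along which they close (so a half turn about z gives the same grasp; the last joint's range is limited). The gripper opens to 85 mm and grips with 20 to 120 N. Pads are 22 mm wide; open, the fingers measure 114 mm over their backs; the gripper's body (76 mm by 85 mm) begins 54 mm behind the grasp point. The pads swing forward as they close: fully open they stand 13 mm farther back than shut.
Start: joints at [1.026, 0.245, 1.558, -0, 1.339, -0.174], TCP at [235.533, 605.837, 202.79] pointing down, gripper open.
Joint ranges: [-3.13, 3.13], [-1.02, 2.26], [0.13, 2.54], [-0.95, 4.09], [0.21, 2.88], [-2.74, 2.74]. Speed limits (rad/s): [2.57, 2.57, 3.14, 3.14, 3.14, 3.14].

### API

Orientations are given as a unit quaternion [w, x, y, z].
In Python, from station import get_obs, read_camera, sign_off, boxes_of, silhouettes, mark_of gives the robot as it stands.
- The arm moves only by the tool arm_command, never from a script. Its argument "targets" is one flat list of numbers, 4 for each row, row after row: the shift along the tool's x, y, z in m, then the turn about the tool's z in rad. A call has 1 to 20 rows; each row shifts and turns the commanded pose from where the row before left it, along the tool's axes as they then stand; what a row does not reach is not made up. A row lasts 1/12 s, in which the tool goes at most 41.7 mm and 7.16 degrees, less where a joint would pass 70% of its speed; a pose out of reach is approached as far as the arm can. A call is refused whole if a number of a shift passes 0.0417 or a number of a turn 0.125, either way. A call with a gripper value outside its range is refused whole. "grip" is the opening, from -1 (shut) to 1 (fully open), set as the call begins (left out, the last holds). The fingers move at their own pace and stop on an object; "newtons" is the grip in N (left out, the last holds). Time passes only in rows, so rows that do not move let the fingers close. It gives the time, the measured TCP pose, the force, the opening and the grip force at its end, in the units of the state.
- get_obs(): the state, without advancing time (a new reading comes with each control period).
- read_camera(name): name is "scene" or "top" or "wrist"; returns a dict with "pixels" (384x512x3 uint8, red, green, blue), "z_map" (384x512 float32, mm along the optical axis (not along the pixel's ray), 0 where there is no reading), "fx", "fy", "cx", "cy" (pixels), "k1" (the pictures are not rectified: a ray, as slopes to the right and down, at radius r is drawn at 1 + k1 r^2 times it, then the intrinsics apply), "world_to_cam" (4x4, takes a point from world to camera coordinates). Camera axes: x right, y up, looking along -z (the intrinsics and any distortion apply to the point x, -y, -z); pixel columns grow to the right and rows downward; lengths in mm; the calibration is good to about 2 mm. A picture is of the moment at which its call begins.
- sign_off(): hands the job in; it is judged then, once.
Trained networks look in a picture, given as the dict that the camera call returned (one of the last four; its "shot" number tells which), for a name from the list of things; names that differ only in an ending like _2 or _b are one class to them, and where a whole thing is asked for, a point or a joint stands for the part that bears it (a point fixed in the world has none). Each returns a list of dicts, best first, with "confidence" (0 to 1); they miss things now and then, are a little off and sometimes report something else, mostly with a low value. They report only what shows in the picture. A call takes as long as a camera call.
- boxes_of(label, picture): "rect" ([centre column, centre row, width, height] in pixels, round what is visible of it).
- silhouettes(label, picture): "pixels" (384x512 bool, what is visible of it) and "rect" ([centre column, centre row, width, height] in pixels, round what is visible of it).
- mark_of(label, picture): "location" ([row, column] in pixels: a listed point, or the origin of a listed thing).
The state is a dict: "clock": time; "joints": joint angles; "qd": joint speeds; "effort": joint torques, N m; "ee_pos": TCP position; "orientation": TCP orientation; "ft_force": force on the tool from outside, world axes, zero at the start; "torque": the same for the moment, N m; "width": finger opening in mm; "grasp_force": force on a finger pad.
Only numpy, scipy, OpenCV 4.12 (cv2) and the standard library are available. Lean on these libraries where they do the work, as an engineer would, in place of code of your own. Each camera call takes 0.05 s, during which the arm holds its last target. There are 200 camera calls.

### The job

On the green stroke setter, turn the small crank knob down in the well until the blue pointer on the dial stands at the red mark, then spin the knob back loose to park its yellow stub at the green mark, leaving the pointer on the red mark. The knob has a one-way clutch that grips one way and runs free the other; nobody noted which way it was last set, so try both ways. Leave the cork block, the yellow tin and the red spool where they are.

Things in the scene. Friction and masses are not known exactly. Their poses are not given: they have to be found in the camera images.
- setter: Green stroke setter, screwed down: foot plate 176x176x20 mm, on it a round turret 164 mm across, top rim 61 mm above the bench. White ring dial round its central well, under a clear solid window 54 to 79 mm from the axis (pointer cannot be touched). Origin: centre of the underside, on the common upright axis of well, knob and dial; z up; the green park mark is on its -x side.
- well_mouth (a point): Centre of the mouth of the round well, level with the rim (61 mm above the bench). The well is open at the top, 104 mm free diameter, its flat floor 20 mm above the bench. The knob, a black disc 70 mm across and 6 mm thick, lies at its bottom and turns without end about the upright axis. Closed fingers fit in beside the stub and can push it round.
- stub_top (a point): Centre of the top of the knob's yellow stub: a plain round post 12 mm across, 22 mm high, 22 mm off the axis, top 48 mm above the bench. Driving takes about 10 N at the stub and turns the pointer along with it, after up to 35 degrees of take-up; the other way it clicks round freely (1 to 2 N) and the pointer stays. Which way drives is hidden and changes from start to start.
- pointer_tip (a point): Tip of the blue dial pointer under the window, 67 mm from the axis, 55 mm above the bench. It turns about the axis without end, only with the knob and only in its driving direction; it stops when no longer driven.
- red_mark (a point): The red set mark on the dial: inner end of a red bar 11x5 mm, 67 mm from the axis (right where the pointer tip must come), 55 mm above the bench. It stays put; at the start it lies at least 90 degrees from the pointer either way round.
- park (a point): Point where the stub's top centre stands when parked: 22 mm from the axis towards the green mark on the well's rim and wall, 48 mm above the bench.
- cork: Loose cork block 45x75x30 mm, a bystander. Origin: centre of the underside.
- needle_tin: Loose flat yellow tin 64x96x20 mm, a bystander. Origin: centre of the underside.
- spool: Loose red thread spool 40x49x40 mm, a bystander. Origin: centre of the underside.

How it is judged (in metres and radians):
At the end, for the whole second after the job is handed in: The pointer tip is within 8 mm (about 7 degrees) of the red mark and the knob's stub within 7 mm (about 18 degrees) of its park point (horizontal distance between pointer_tip and red_mark below 0.008 m and horizontal distance between stub_top and park below 0.007 m); the robot touches nothing.
It fails at once if the cork block, the yellow tin or the red spool is pushed more than 3 cm away (distance of any of cork, needle_tin, spool from where it was at the start of the episode above 0.03 m).
It also fails if it takes over 72 s, if anything falls off the work surface, if the arm or the gripper's body presses on something with over 40 N, if the wrist force passes 120 N, or if a joint passes its speed limit or range.

## Working session

There is one attempt and no reset: what is moved stays moved. The work goes in short steps, Python scripts to look and compute and a tool call to move; the robot and the scene stay as the last step left them, time stands still between calls to the robot, and variables do not carry over. Pictures are saved under pics/ and viewed, at most 10 in all, crops included, and the job is handed in when it is done.

Besides the shell and the picture viewer there is one more tool, called after "Emit:" as name(argument=value, ...) on one line, values as JSON. arm_command: Moves the arm, as the interface text tells. Its arguments: {"type":"object","properties":{"targets":{"type":"array"},"grip":{"type":"number"},"newtons":{"type":"number"}},"required":["targets"]}

```bash
mkdir -p pics; cat > h.py <<'E'
import numpy as np, cv2
from station import *
def ray(c,row,col):
    K=np.array([[c['fx'],0,c['cx']],[0,c['fy'],c['cy']],[0,0,1.]])
    p=cv2.undistortPoints(np.array([[[col,row]]],float),K,np.array([c['k1'],0,0,0,0]))[0,0]
    T=np.linalg.inv(np.array(c['world_to_cam']))
    return T[:3,3],T[:3,:3]@np.array([p[0],-p[1],-1])
def at_z(c,row,col,z):
    o,d=ray(c,row,col); return o+d*(z-o[2])/d[2]
def proj(c,p):
    q=np.array(c['world_to_cam'])@np.append(p,1); x=q[0]/-q[2]; y=-q[1]/-q[2]; s=1+c['k1']*(x*x+y*y)
    return np.array([c['fy']*y*s+c['cy'],c['fx']*x*s+c['cx']])
Z=dict(setter=0,well_mouth=61,stub_top=48,pointer_tip=55,red_mark=55,park=48,cork=0,needle_tin=0,spool=0)
def find(c,names=Z):
    out={}
    for n in names:
        r=mark_of(n,c)
        for m in r[:2]:
            p=at_z(c,*m['location'],Z[n]); print(n,round(m['confidence'],2),np.round(m['location'],1),p.round(1)[:2])
            out.setdefault(n,p)
    return out
def save(c,f): cv2.imwrite('pics/'+f,c['pixels'][:,:,::-1])
E
python3 - <<'E'
from h import *
o=get_obs();print(o['clock'],o['ee_pos'],o['orientation'],o['ft_force'])
for n in('scene','top'):
    c=read_camera(n);print(n);find(c);save(c,n+'0.png')
a=cv2.imread('pics/top0.png');b=cv2.imread('pics/scene0.png')
cv2.imwrite('pics/both0.png',cv2.resize(np.hstack([a,b]),(800,300)))
E
```

```text
0.0 [235.17667554 605.29449662 201.65121187] [-3.39590279e-04  1.84327424e-01  9.82864407e-01 -9.18224154e-04] [-0.11938234  0.08000803  0.4056008 ]
scene
setter 0.75 [214.8 228.7] [481.9 136.7]
setter 0.73 [200.5 228.5] [535.2 175.1]
well_mouth 0.81 [200.2 230.2] [479.2 124.3]
stub_top 0.66 [197.7 226.2] [495.5 150.7]
park 0.67 [209.1 230.4] [460.2 111.4]
cork 0.73 [202.4 144.3] [400.  390.2]
spool 0.76 [248.8 367. ] [ 552.8 -255.2]
top
setter 0.85 [209.6 224.6] [470.2 138.5]
well_mouth 0.57 [208.9 225.4] [468.6 131.3]
stub_top 0.88 [203.7 215.8] [484.4 159.1]
park 0.9 [211.9 228.9] [460.8 122.6]
park 0.25 [201.7 220. ] [489.8 147.2]
cork 0.76 [236.9 135.2] [394.9 402. ]
cork 0.69 [177.7 359.2] [ 555.9 -255.9]
needle_tin 0.84 [189.9 136.3] [533.  399.1]
spool 0.54 [177.8 359.1] [ 555.6 -255.6]
```

View pics/both0.png

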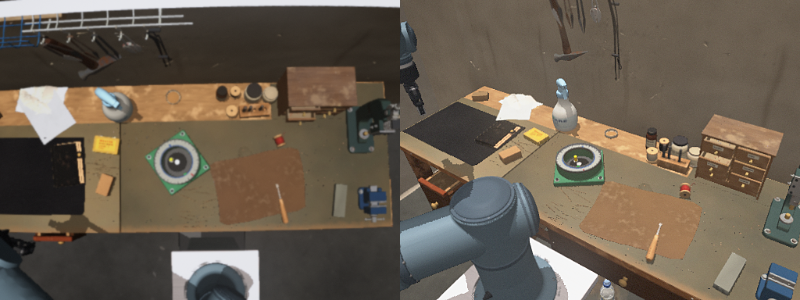

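```bash
python3 - <<'E'
import cv2,numpy as np
a=cv2.imread('pics/top0.png')[175:245,190:260];b=cv2.imread('pics/scene0.png')[165:235,190:270]
cv2.imwrite('pics/z0.png',np.hstack([cv2.resize(a,(400,400),interpolation=cv2.INTER_CUBIC),cv2.resize(b,(400,400),interpolation=cv2.INTER_CUBIC)]))
E
```

```text
(no output)
```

View pics/z0.png

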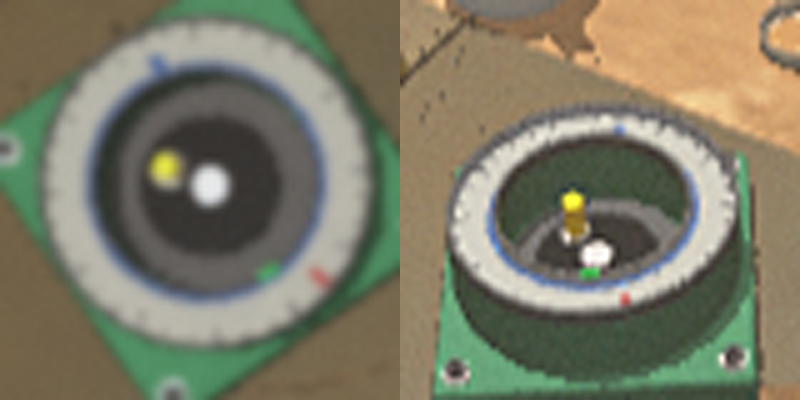

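Seen from the top: the stub is left and slightly up of the axis, pointer at crop (157,62), red mark at (318,277), green mark at (268,272). Now I'll move over the setter for a closer look.

Emit:
arm_command(targets=[-0.0243,-0.0221,0,0,-0.0243,-0.0221,0,0,-0.0243,-0.0221,0,0,-0.0243,-0.0221,0,0,-0.0243,-0.0221,0,0,-0.0243,-0.0221,0,0,-0.0243,-0.0221,0,0,-0.0243,-0.0221,0,0,-0.0243,-0.0221,0,0,-0.0243,-0.0221,0,0,-0.0243,-0.0221,0,0,-0.0243,-0.0221,0,0,-0.0243,-0.0221,0,0,-0.0243,-0.0221,0,0,-0.0243,-0.0221,0,0,-0.0243,-0.0221,0,0,0,0,0,0,0,0,0,0])

```text
clock: 2.5
ee_pos: [470.3, 134.1, 202.9]
orientation: [0.0, 0.186, 0.983, 0.0]
ft_force: [-0.4, 1.6, 0.0]
width: 85.5
grasp_force: 0.0
```

```bash
python3 - <<'E'
from h import *
o=get_obs();print(o['clock'],o['ee_pos'],o['orientation'],o['ft_force'])
c=read_camera('wrist');find(c,['setter','well_mouth','stub_top','pointer_tip','red_mark','park']);save(c,'w1.png')
E
```

```text
2.5 [470.3493436  134.14486155 202.93440926] [3.53591855e-05 1.85912115e-01 9.82566368e-01 1.27124224e-04] [-0.43190706  1.56012646  0.00177969]
setter 0.96 [167.9 256.6] [473.  132.1]
well_mouth 0.91 [183.4 261. ] [480.  134.9]
stub_top 0.95 [176.1 275.2] [481.  152.4]
park 0.55 [165.4 241.2] [454.8 120.3]
```

View pics/w1.png

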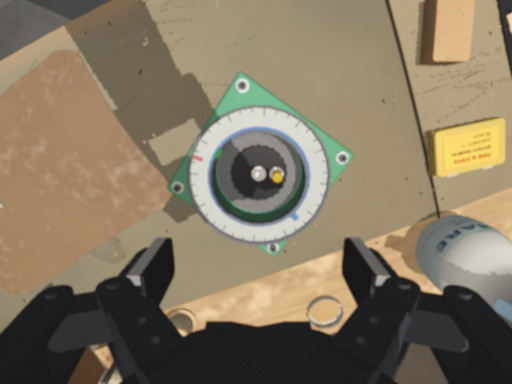

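Wrist view: the dial is fully visible, centre about (259,174), stub (277,176), blue pointer about (295,215), red mark (197,158), green mark (218,153). Next, precise colour measurements.

```bash
cat >> h.py <<'E'
def dial(c, ctr=None):
    im=c['pixels'].astype(int); H,W=im.shape[:2]
    hsv=cv2.cvtColor(c['pixels'],cv2.COLOR_RGB2HSV).astype(int); h,s,v=[hsv[...,i] for i in range(3)]
    s0=max(silhouettes('setter',c),key=lambda d:d['confidence'])
    m=s0['pixels']; m=cv2.dilate(m.astype(np.uint8),np.ones((5,5)))>0
    def W_(mask,z): 
        rc=np.argwhere(mask); return np.array([at_z(c,a,b,z)[:2] for a,b in rc])
    white=m&(s<45)&(v>150)
    P=W_(white,56)
    # white ring boundary: 
    if ctr is None:
        cc=np.median(P,0)
        for _ in range(5):
            r=np.hypot(*(P-cc).T); Q=P[(r>48)&(r<85)]
            hull=cv2.convexHull(Q.astype(np.float32))[:,0]
            A=np.c_[2*hull,np.ones(len(hull))]; x=np.linalg.lstsq(A,(hull**2).sum(1),rcond=None)[0]; cc=x[:2]
        print('ring ctr',cc.round(1),'R',round(float(np.sqrt(x[2]+cc@cc)),1)); ctr=cc
    out={'ctr':ctr}
    for n,mask,z,lo,hi in (('pointer',(h>100)&(h<125)&(s>110),55,59,76),('red',((h<8)|(h>172))&(s>90),55,58,82),('green',(h>50)&(h<80)&(s>120),61,46,56),('stub',(h>20)&(h<33)&(s>130)&(v>150),48,0,40)):
        p=W_(mask&m,z)
        if len(p)==0: print(n,'none'); continue
        r=np.hypot(*(p-ctr).T); p=p[(r>lo)&(r<hi)]
        if len(p)==0: print(n,'none'); continue
        q=np.median(p,0); d=q-ctr; out[n]=q
        print(n,len(p),q.round(1),'r',np.hypot(*d).round(1),'ang',np.degrees(np.arctan2(d[1],d[0])).round(1))
    return out
E
python3 - <<'E'
from h import *
c=read_camera('wrist'); dial(c)
d=c['z_map']
for n,(r,k) in dict(hub=(173,259),stub=(176,277),knob=(190,250),bench=(300,250)).items():
    z=d[r,k]; o,dd=ray(c,r,k); print(n,(o+dd*z).round(1))
im=c['pixels'][90:260,160:360]; cv2.imwrite('pics/w2.png',cv2.resize(im[:,:,::-1],None,fx=3.5,fy=3.5,interpolation=cv2.INTER_CUBIC))
E
```

```text
ring ctr [476.3 135.6] R 80.6
pointer none
red 24 [427.4  78.3] r 75.3 ang -130.4
green 16 [431.7 103.7] r 54.8 ang -144.4
stub 78 [482.9 154.1] r 19.7 ang 70.3
hub [473.9 136.8  27.7]
stub [480.7 156.5  47.8]
knob [491.1 117.9  24.1]
bench [662.8  49.3  -2.8]
```

View pics/w2.png

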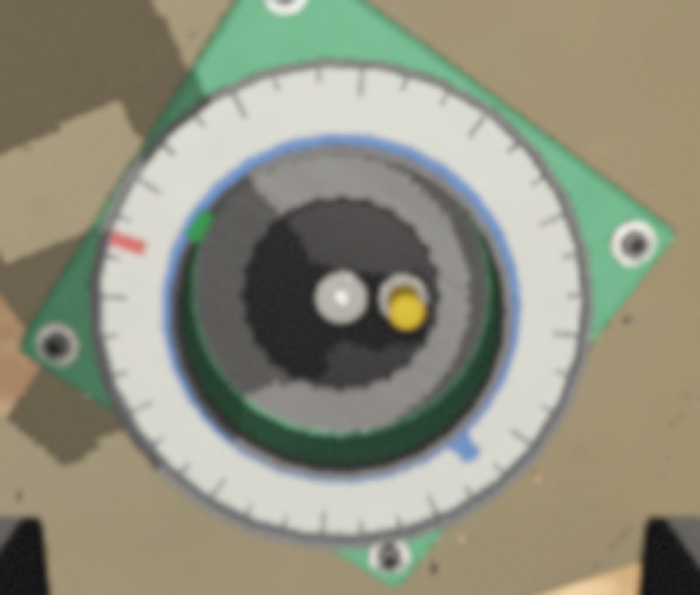

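The picture confirms it: pointer tip at crop (470,455), red mark inner end (143,247), hub (341,297), stub (407,310). The hub is low (28 mm). I'll refine the centre and the pointer.

```bash
sed -i "s/(h>100)&(h<125)&(s>110),55,59,76/(h>100)\&(h<125)\&(s>70),55,62,76/" h.py
python3 - <<'E'
from h import *
c=read_camera('wrist'); print(proj(c,[474.5,134,28]))
dial(c,np.array([474.5,134.]))
print('hub',at_z(c,90+297/3.5-.35,160+341/3.5-.35,28))
t=[at_z(c,90+y/3.5,160+x/3.5,20)[:2] for x,y in((633,244),(58,345),(389,556),(285,-3))];print(np.mean(t[:2],0),np.mean(t[2:],0))
print('ptr',at_z(c,90+457/3.5,160+471/3.5,55),'red in',at_z(c,90+247/3.5,160+143/3.5,55))
c=read_camera('top'); find(c,['setter'])
d=c['z_map'];
E
```

```text
[174.10199244 257.24834632]
pointer 16 [534.7 157. ] r 64.4 ang 20.9
red 21 [427.3  78.3] r 73.0 ang -130.2
green 28 [430.5 103.2] r 53.7 ang -145.0
stub 82 [482.9 154.2] r 21.8 ang 67.3
hub [474.90173736 133.61963485  28.        ]
[476.50014397 133.69720037] [477.31295686 133.12942674]
ptr [537.87527025 157.28067404  55.        ] red in [431.38000604  82.6358291   55.        ]
setter 0.75 [207.9 226.2] [475.1 133.8]
```

```bash
python3 - <<'E'
from h import *
o=get_obs();print(o['clock'],np.round(o['joints'],3))
E
```

```text
3.15 [ 0.049 -0.142  1.961  0.     1.323 -1.152]
```

Emit:
arm_command(targets=[0,0,0,0.1215,0,0,0,0.1215,0,0,0,0.1215,0,0,0,0.1215,0,0,0,0.1215,0,0,0,0.1215,0,0,0,0.1215,0,0,0,0.1215,0,0,0,0.1215,0,0,0,0.1215,0,0,0,0.1215,0,0,0,0.1215,0,0,0,0.1215,0.0117,0.0022,0.0277,0,0.0118,0.0022,0.0277,0,0,0,0.0277,0,0,0,0,0,0,0,0,0], grip=-0.4, newtons=40)

```text
clock: 4.65
ee_pos: [481.4, 155.5, 118.6]
orientation: [-0.001, 0.828, 0.561, -0.002]
ft_force: [0.8, -0.9, 0.9]
width: 25.8
grasp_force: 0.0
```

```bash
python3 - <<'E'
from h import *
o=get_obs();print(o['clock'],o['ee_pos'],o['orientation'],o['width'])
c=read_camera('wrist');save(c,'w3.png');find(c,['stub_top'])
E
```

```text
4.65 [481.35191816 155.48819588 118.57509329] [-0.00087584  0.82773826  0.56111131 -0.0016428 ] 25.821179300888865
stub_top 0.83 [193.6 264.3] [484.5 153.1]
```

View pics/w3.png

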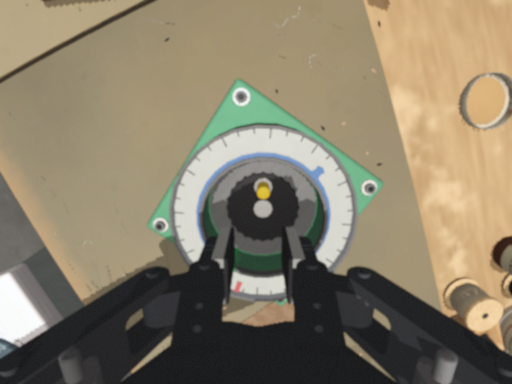

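View: the fingers straddle the stub at (263,192), centred a couple of mm off in y. Now descending.

Emit:
arm_command(targets=[-0.0007,0.0023,0.028,0,0,0,0.028,0,0,0,0.008,0,0,0,0.007,0,0,0,0.006,0,0,0,0.005,0,0,0,0,0])

```text
clock: 5.33
ee_pos: [484.8, 154.1, 38.0]
orientation: [0.0, 0.828, 0.561, 0.0]
ft_force: [-0.2, 0.4, 0.0]
width: 25.7
grasp_force: 0.0
```

Emit:
arm_command(targets=[0,0,0.005,0,0,0,0,0])

```text
clock: 5.5
ee_pos: [484.6, 154.1, 32.7]
orientation: [0.0, 0.828, 0.561, 0.0]
ft_force: [-0.3, 0.3, 0.2]
width: 25.5
grasp_force: 0.0
```

Emit:
arm_command(targets=[0,0,0,0,0,0,0,0,0,0,0,0,0,0,0,0,0,0,0,0], grip=-1, newtons=40)

```text
clock: 5.92
ee_pos: [484.5, 154.1, 32.8]
orientation: [0.0, 0.828, 0.561, 0.0]
ft_force: [-0.4, 0.2, -0.0]
width: -0.4
grasp_force: 0.0
```

The grip closed on nothing, so I'll look.

```bash
python3 - <<'E'
from h import *
c=read_camera('wrist');find(c,['stub_top'])
a=c['pixels'][:,:,::-1]
c=read_camera('scene');find(c,['stub_top']);b=cv2.resize(c['pixels'][165:235,190:270,::-1],(400,350),interpolation=cv2.INTER_CUBIC)
cv2.imwrite('pics/w4.png',np.hstack([cv2.resize(a,(400,350)),b]))
E
```

```text
stub_top 0.65 [232.1 256.9] [482.8 155.6]
stub_top 0.62 [200.5 225.9] [484.7 144.1]
```

View pics/w4.png

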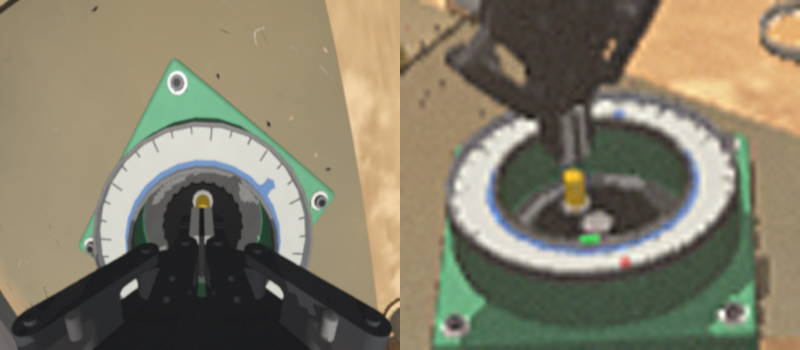

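```bash
python3 - <<'E'
from h import *
o=get_obs();print(o['ee_pos'])
c=read_camera('wrist');s=read_camera('scene')
for n,p in dict(tcp=o['ee_pos'],stub=[483.2,154.2,48],up=[484.5,154.1,53]).items():
    q=proj(c,p);r=proj(s,p);print(n,'w4 left',q[1]*400/512,q[0]*350/384,'right',400+(r[1]-190)*5,(r[0]-165)*5)
T=np.linalg.inv(c['world_to_cam']);print(T[:3,3],T[:3,:3]@[0,0,-1])
z=c['z_map'];print(z[225:250:4,250:270:4])
E
```

```text
[484.4689793  154.07370093  32.72364816]
tcp w4 left 203.43003825628 203.6520889520691 right 567.0509631507649 193.03667638205383
stub w4 left 201.97014537210256 213.21426344920565 right 563.3976367544454 173.33164140852134
up w4 left 203.68137597785028 215.9787656485703 right 564.1728965665014 165.24180851504553
[509.034198   220.04076059 202.97798673] [-0.10273333 -0.25595549 -0.96121415]
[[181.70004  169.79326  168.33952  168.67342  172.09467 ]
 [146.95395  147.6037   146.83841  147.42795  147.49443 ]
 [142.54866  142.4794   143.79448  142.60857  141.92227 ]
 [137.81888  137.87729  136.94441  138.03685  137.91158 ]
 [133.15962  133.30435  134.40552  133.65535  132.24829 ]
 [129.27382  129.4502   129.62057  129.16914  129.61101 ]
 [124.91149  125.21981  125.61476  124.54611  125.699135]]
```

```bash
python3 - <<'E'
from h import *
c=read_camera('wrist')
z=c['z_map'];hsv=cv2.cvtColor(c['pixels'],cv2.COLOR_RGB2HSV)
for r in range(212,244,3):
    o,d=ray(c,r,259); print(r,hsv[r,259],(o+d*z[r,259]).round(1))
s=read_camera('scene');z=s['z_map']
for r in range(190,208,2):
    k=224; o,d=ray(s,r,k); print(r,s['pixels'][r,k],(o+d*z[r,k]).round(1))
E
```

```text
212 [ 21  34 171] [485.6 159.2  25.7]
215 [ 23 188 134] [485.5 159.2  31. ]
218 [ 23 195 132] [485.6 159.4  36.8]
221 [ 23 192 134] [485.5 159.2  41.2]
224 [ 24 194 166] [485.4 158.9  45.3]
227 [ 23 180 147] [487.4 164.2  63. ]
230 [140  27  28] [487.6 164.7  68.2]
233 [150  18  28] [487.4 164.4  71. ]
236 [135  17  30] [487.6 164.9  75.7]
239 [ 0  0 29] [487.6 164.8  78.9]
242 [165  17  30] [487.6 164.9  82.4]
190 [88 81 74] [481.5 144.5  87.4]
192 [107 104  98] [479.1 143.3  82.4]
194 [115 112 106] [475.3 140.9  79. ]
196 [117 108 104] [477.  143.   69.9]
198 [112 108  63] [511.8 172.2  27. ]
200 [241 193  45] [483.9 150.1  47.9]
202 [150 121  49] [482.8 149.9  41.5]
204 [155 126  45] [482.9 150.8  33.8]
206 [169 150 111] [481.3 150.2  27.7]
```

Depth shows the real fingertips at about z 60, above the stub top, although the TCP reads 33. I'll reopen and go down in small, force-watched steps.

Emit:
arm_command(targets=[0,0,0,0,0,0,0,0,0,0,0,0,0,0,0.004,0,0,0,0.004,0,0,0,0,0], grip=-0.4)

```text
clock: 6.82
ee_pos: [483.6, 154.0, 23.6]
orientation: [-0.0, 0.828, 0.561, -0.001]
ft_force: [-0.3, 0.7, 0.1]
width: 25.4
grasp_force: 0.0
```

```bash
python3 - <<'E'
from h import *
o=get_obs();print(o['clock'],o['ee_pos'],o['ft_force'],o['width'])
c=read_camera('wrist');save(c,'w5.png')
z=c['z_map']
for k in range(200,320,8):
    for r in range(200,300,6):
        o_,d=ray(c,r,k);p=o_+d*z[r,k]
        if z[r,k]>0 and p[2]>48 and np.hypot(p[0]-475,p[1]-134)<50: print(k,r,p.round(0));break
E
```

```text
6.8167 [483.591106   153.99249664  23.60981889] [-0.31434499  0.67006075  0.10154122] 25.359635851282867
200 254 [461. 171.  78.]
208 242 [462. 171.  66.]
216 242 [469. 173.  74.]
224 230 [471. 172.  60.]
232 230 [474. 170.  60.]
256 236 [482. 157.  48.]
288 230 [501. 159.  59.]
296 236 [504. 158.  67.]
304 236 [507. 153.  58.]
312 248 [509. 152.  73.]
```

View pics/w5.png

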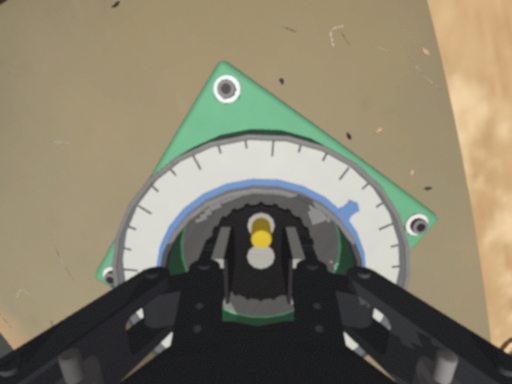

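The fingers straddle the stub at (261,237), but the tips are still at z≈58, so I keep descending.

Emit:
arm_command(targets=[0,0,0.005,0,0,0,0.005,0,0,0,0.004,0,0,0,0,0])

```text
clock: 7.2
ee_pos: [483.5, 154.0, 9.5]
orientation: [-0.001, 0.828, 0.561, -0.001]
ft_force: [-0.5, -0.1, -0.2]
width: 25.5
grasp_force: 0.0
```

```bash
cat >> h.py <<'E'
def tips(c):
    z=c['z_map'];L=[]
    for k in range(190,330,3):
        for r in range(190,300,3):
            o,d=ray(c,r,k);p=o+d*z[r,k]
            if z[r,k]>0 and c['pixels'][r,k].max()<80 and p[2]>29.5 and np.hypot(p[0]-475,p[1]-134)<47: L.append(p)
    L=np.array(L); print('lowest dark',np.round(L[np.argsort(L[:,2])[:6]],0).tolist())
E
python3 - <<'E'
from h import *
o=get_obs();print(o['clock'],o['ee_pos'],o['ft_force'],o['width'],np.round(o['joints'],3))
tips(read_camera('wrist'))
E
```

```text
7.2 [483.4944163  153.97157379   9.46998411] [-0.51625775 -0.12473665 -0.15703374] 25.49535144703472 [ 0.085  0.19   2.022 -0.     0.931  0.464]
lowest dark [[474.0, 170.0, 43.0], [498.0, 160.0, 44.0], [468.0, 172.0, 45.0], [463.0, 170.0, 47.0], [505.0, 153.0, 47.0], [507.0, 153.0, 47.0]]
```

Emit:
arm_command(targets=[0,0,0.004,0,0,0,0.003,0,0,0,0,0])

```text
clock: 7.5
ee_pos: [483.9, 154.0, 3.0]
orientation: [-0.0, 0.828, 0.561, -0.0]
ft_force: [-0.1, -0.4, -1.0]
width: 25.5
grasp_force: 0.0
```

Emit:
arm_command(targets=[0,0,0,0,0,0,0,0,0,0,0,0,0,0,0,0,0,0,0,0], grip=-1, newtons=40)

```text
clock: 7.92
ee_pos: [484.7, 154.0, 3.7]
orientation: [0.0, 0.828, 0.561, 0.0]
ft_force: [1.5, -0.5, -2.2]
width: 9.8
grasp_force: 38.9
```

Gripped. Trying clockwise (seen from above) by about 41°.

Emit:
arm_command(targets=[-0.00016,0.00263,0,0.12,-0.00016,0.00263,0,0.12,-0.00016,0.00263,0,0.12,-0.00016,0.00263,0,0.12,-0.00016,0.00263,0,0.12,-0.00016,0.00263,0,0.12,0,0,0,0])

```text
clock: 8.5
ee_pos: [496.6, 144.2, 3.8]
orientation: [-0.0, 0.973, 0.232, 0.001]
ft_force: [2.6, 3.8, -4.6]
width: 10.2
grasp_force: 39.0
```

```bash
cat > look.py <<'E'
from h import *
o=get_obs();print(o['clock'],o['ee_pos'].round(1),o['ft_force'].round(1),o['width'],np.round(o['joints'][5],3))
d=np.array(o['ee_pos'][:2])-[475,133.8];print('tcp r,ang',np.hypot(*d),np.degrees(np.arctan2(d[1],d[0])))
dial(read_camera('wrist'),np.array([475.,133.8]))
E
python3 look.py
```

```text
8.5 [496.6 144.2   3.8] [ 2.6  3.8 -4.6] 10.153081198797018 1.163
tcp r,ang 23.925488422364797 25.633080274500493
pointer 183 [539.6 127.9] r 64.9 ang -5.2
red none
green none
stub 356 [495.6 145.2] r 23.5 ang 29.0
```

Clockwise drives: the pointer went from 20.5° to −5°. It needs about 125° more, and joint 6 allows about 80° now.

Emit:
arm_command(targets=[-0.00016,0.00263,0,0.12,-0.00016,0.00263,0,0.12,-0.00016,0.00263,0,0.12,-0.00016,0.00263,0,0.12,-0.00016,0.00263,0,0.12,-0.00016,0.00263,0,0.12,-0.00016,0.00263,0,0.12,-0.00016,0.00263,0,0.12,-0.00016,0.00263,0,0.12,-0.00016,0.00263,0,0.12,-0.00016,0.00263,0,0.12,-0.00016,0.00263,0,0.12,0,0,0,0])

```text
clock: 9.68
ee_pos: [490.8, 114.4, 3.9]
orientation: [-0.0, 0.885, -0.466, 0.003]
ft_force: [9.3, -4.4, -10.8]
width: 9.8
grasp_force: 38.9
```

```bash
python3 look.py
```

```text
9.6833 [490.8 114.4   3.9] [  9.3  -4.4 -10.8] 9.81223479658347 2.546
tcp r,ang 25.061782018404813 -50.77374311103713
pointer 183 [477.6  68.9] r 64.9 ang -87.7
red 186 [428.2  78. ] r 72.8 ang -130.0
green 37 [431.  106.1] r 52.0 ang -147.8
stub 359 [489.6 114.6] r 24.1 ang -52.9
```

Emit:
arm_command(targets=[0,0,0,0,0,0,0,0,0,0,0,0,0,0,0,0,0,0,-0.02,0,0,0,-0.02,0,0,0,0,-0.1205,0,0,0,-0.1205,0,0,0,-0.1205,0,0,0,-0.1205,0,0,0,-0.1205,0,0,0,-0.1205,0,0,0,-0.1205,0,0,0,-0.1205,0,0,0,-0.1205,0,0,0,-0.1205,0,0,0,-0.1205,0,0,0,-0.1205,0,0,0,-0.1205,0,0,0,-0.1205], grip=-0.4)

```text
clock: 11.45
ee_pos: [488.5, 115.7, 43.7]
orientation: [-0.0, 0.935, 0.355, -0.0]
ft_force: [-0.2, -0.5, -0.5]
width: 25.5
grasp_force: 0.0
```

Emit:
arm_command(targets=[0,0,0,-0.1205,0,0,0,-0.1205,0,0,0,-0.1205,0,0,0,-0.1205,0,0,0,-0.1205,0,0,0,-0.1205,0,0,0,-0.1205,0,0,0,-0.1205,0,0,0,-0.1205,0,0,0,-0.1205,0,0,0,-0.1205,0,0,0,-0.1205,0,0,0,0,0,0,0,0])

```text
clock: 12.62
ee_pos: [488.6, 115.7, 43.7]
orientation: [-0.0, 0.471, 0.882, -0.0]
ft_force: [0.1, -0.3, 0.1]
width: 25.5
grasp_force: 0.0
```

```bash
cat > look.py <<'E'
from h import *
o=get_obs();C=np.array([476,133.5])
print(o['clock'],o['ee_pos'].round(1),o['ft_force'].round(1),o['width'].__round__(1),'j6',np.round(o['joints'][5],3))
q=o['orientation'];x=np.array([q[1]**2-q[2]**2,2*q[1]*q[2]]);y=np.array([x[1],-x[0]])
d=np.array(o['ee_pos'][:2])-C;print('tcp r,ang',np.hypot(*d).round(1),np.degrees(np.arctan2(d[1],d[0])).round(1),'xang',np.degrees(np.arctan2(x[1],x[0])).round(1))
r=dial(read_camera('wrist'),C)
if 'stub' in r:
    e=r['stub']-o['ee_pos'][:2];print('to stub in tool xy mm',(e@x).round(1),(e@y).round(1))
E
python3 look.py
```

```text
12.6167 [488.6 115.7  43.7] [ 0.1 -0.3  0.1] 25.5 j6 -0.585
tcp r,ang 21.8 -54.9 xang 123.9
pointer none
red 110 [427.9  78.5] r 73.1 ang -131.2
green 317 [432.3 107.6] r 50.8 ang -149.4
stub 252 [489.1 117.6] r 20.6 ang -50.4
to stub in tool xy mm 1.3 1.6
```

Emit:
arm_command(targets=[0,0.0005,0.02,0,0,0,0.012,0,0,0,0.008,0,0,0,0,0])

```text
clock: 13.05
ee_pos: [487.0, 115.8, 1.5]
orientation: [-0.002, 0.47, 0.883, -0.001]
ft_force: [-0.9, -0.9, 0.3]
width: 25.3
grasp_force: 0.0
```

Emit:
arm_command(targets=[0,0,0,0,0,0,0,0,0,0,0,0,0,0,0,0], grip=-1)

```text
clock: 13.38
ee_pos: [489.8, 116.3, 3.7]
orientation: [0.001, 0.47, 0.883, 0.001]
ft_force: [3.8, 2.3, -8.4]
width: 10.0
grasp_force: 38.9
```

Emit:
arm_command(targets=[0.00014,-0.0024,0,0.11,0.00014,-0.0024,0,0.11,0.00014,-0.0024,0,0.11,0.00014,-0.0024,0,0.11,0.00014,-0.0024,0,0.11,0.00014,-0.0024,0,0.11,0,0,0,0])

```text
clock: 13.97
ee_pos: [477.2, 111.9, 3.7]
orientation: [0.002, 0.732, 0.682, 0.002]
ft_force: [9.9, -0.2, -14.0]
width: 9.7
grasp_force: 38.9
```

```bash
python3 look.py; python3 - <<'E'
from h import *
a=read_camera('top');b=read_camera('scene');w=read_camera('wrist')
f=lambda i:cv2.resize(i,(400,300),interpolation=cv2.INTER_CUBIC)
cv2.imwrite('pics/v6.png',np.vstack([np.hstack([f(a['pixels'][175:245,180:273]),f(b['pixels'][165:235,185:278])]),np.hstack([f(w['pixels']),f(w['pixels'])])])[:,:,::-1])
E
```

```text
13.9667 [477.2 111.9   3.7] [  9.9  -0.2 -14. ] 9.7 j6 0.07
tcp r,ang 21.6 -86.9 xang 86.0
pointer none
red none
green none
stub 367 [475.6 112.5] r 21.0 ang -91.1
to stub in tool xy mm 0.5 -1.6
```

View pics/v6.png

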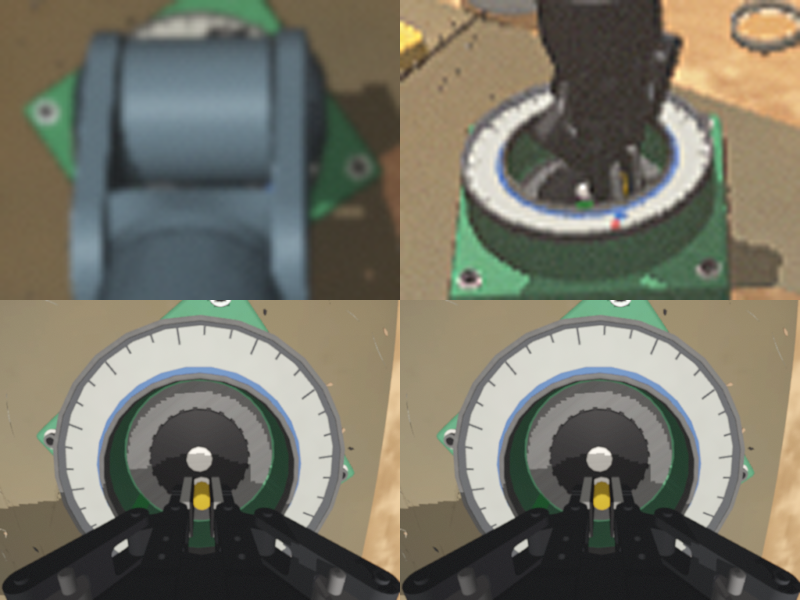

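Scene view: the blue pointer (620,215) is just short of the red mark (615,225). I'll release and lift to measure it accurately.

Emit:
arm_command(targets=[0,0,0,0,0,0,0,0,0,0,0,0,0,0,-0.03,0,0,0,-0.04,0,0,0,-0.04,0,0,0,-0.04,0,0,0,-0.02,0,0,0,0,0,0,0,0,0], grip=-0.4)

```text
clock: 15.05
ee_pos: [476.4, 112.3, 175.5]
orientation: [0.001, 0.73, 0.683, 0.001]
ft_force: [-0.0, -0.5, -0.4]
width: 25.7
grasp_force: 0.0
```

```bash
python3 look.py; python3 - <<'E'
from h import *
w=read_camera('wrist');save(w,'w7.png')
E
```

```text
15.05 [476.4 112.3 175.5] [-0.  -0.5 -0.4] 25.7 j6 0.066
tcp r,ang 21.2 -89.0 xang 86.2
pointer 17 [437.8  82.1] r 64.0 ang -126.6
red 23 [427.7  78.3] r 73.3 ang -131.2
green 87 [433.2 106.6] r 50.6 ang -147.9
stub 98 [476.6 112.3] r 21.2 ang -88.3
to stub in tool xy mm 0.1 0.3
```

View pics/w7.png

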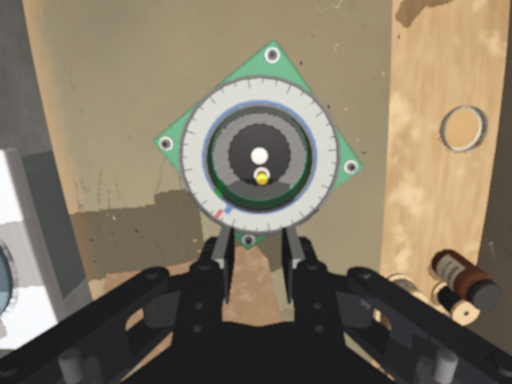

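Wrist view: the pointer at (227,210) is about 5° short of red at (217,214). I'll regrip, nudge about 5° clockwise, then run the free direction. Meanwhile I compute the park angle from the plate screws.

```bash
python3 - <<'E'
from h import *
w=read_camera('wrist')
t=[]
for x,y in((272,55),(351,167),(248,240),(166,144)):
    p=w['pixels'][y-8:y+9,x-8:x+9].astype(int); m=(p.min(2)>170); r,c=np.argwhere(m).mean(0) if m.any() else (8,8)
    q=at_z(w,y-8+r,x-8+c,20)[:2]; t.append(q); print((x,y),m.sum(),q.round(1))
t=np.array(t);print('ctr',t.mean(0));a=lambda v:np.degrees(np.arctan2(v[1],v[0]))
print(a(t[0]-t[2]),a(t[1]-t[3]))
E
```

```text
(272, 55) 140 [495.5 237.8]
(351, 167) 86 [578.1 114.2]
(248, 240) 0 [454.5  29. ]
(166, 144) 92 [371.8 154.8]
ctr [475.00351913 133.95403811]
78.8953653926485 -11.127603789596092
```

Emit:
arm_command(targets=[0,0,0.04,-0.04,0,0,0.04,-0.04,0,0,0.04,0,0,0,0.03,0,0,0,0.013,0,0,0,0.009,0,0,0,0,0])

```text
clock: 15.83
ee_pos: [473.5, 112.1, -0.7]
orientation: [-0.002, 0.702, 0.712, -0.002]
ft_force: [0.4, -0.0, -0.7]
width: 25.7
grasp_force: 0.0
```

Emit:
arm_command(targets=[0,0,0,0,0,0,0,0,0,0,0,0,0,0,0,0], grip=-1)

```text
clock: 16.17
ee_pos: [477.2, 112.1, 2.3]
orientation: [0.002, 0.702, 0.712, 0.002]
ft_force: [7.2, -0.2, -12.4]
width: 9.9
grasp_force: 38.9
```

Emit:
arm_command(targets=[0,-0.001,0,0.045,0,-0.001,0,0.045,0,0,0,0])

```text
clock: 16.42
ee_pos: [475.3, 112.2, 2.3]
orientation: [0.002, 0.734, 0.679, 0.002]
ft_force: [8.7, 0.9, -13.5]
width: 10.0
grasp_force: 38.9
```

Emit:
arm_command(targets=[0.00016,0.00263,0,-0.12,0.00016,0.00263,0,-0.12,0.00016,0.00263,0,-0.12,0.00016,0.00263,0,-0.12,0.00016,0.00263,0,-0.12,0.00016,0.00263,0,-0.12,0.00016,0.00263,0,-0.12,0.00016,0.00263,0,-0.12,0.00016,0.00263,0,-0.12,0.00016,0.00263,0,-0.12,0,0,0,0])

```text
clock: 17.33
ee_pos: [495.4, 124.0, 2.2]
orientation: [0.001, 0.22, 0.975, -0.001]
ft_force: [1.0, -5.0, -6.1]
width: 10.3
grasp_force: 39.7
```

```bash
sed -i 's/\[476,133.5\]/[475.2,133.8]/' look.py; python3 look.py
```

```text
17.3333 [495.4 124.    2.2] [ 1.  -5.  -6.1] 10.3 j6 -1.101
tcp r,ang 22.5 -25.9 xang 154.5
pointer 162 [433.   85.1] r 64.4 ang -130.9
red 231 [427.7  78.4] r 73.0 ang -130.6
green 617 [431.2 107.5] r 51.3 ang -149.1
stub 372 [494.4 124.7] r 21.2 ang -25.2
to stub in tool xy mm 1.2 0.2
```

The pointer sits right on red (−130.9° against −130.6°). Continuing counter-clockwise.

Emit:
arm_command(targets=[0.00016,0.00263,0,-0.12,0.00016,0.00263,0,-0.12,0.00016,0.00263,0,-0.12,0.00016,0.00263,0,-0.12,0.00016,0.00263,0,-0.12,0.00016,0.00263,0,-0.12,0.00016,0.00263,0,-0.12,0.00016,0.00263,0,-0.12,0.00016,0.00263,0,-0.12,0.00016,0.00263,0,-0.12,0.00016,0.00263,0,-0.12,0.00016,0.00263,0,-0.12,0,0,0,0])

```text
clock: 18.52
ee_pos: [487.3, 150.1, 2.2]
orientation: [-0.001, -0.478, 0.879, -0.002]
ft_force: [1.5, -12.4, -5.1]
width: 9.8
grasp_force: 39.8
```

Emit:
arm_command(targets=[0,0,0,0,0,0,0,0,0,0,0,0,0,0,0,0,0,0,-0.02,0,0,0,-0.02,0,0,0,0,0.1205,0,0,0,0.1205,0,0,0,0.1205,0,0,0,0.1205,0,0,0,0.1205,0,0,0,0.1205,0,0,0,0.1205,0,0,0,0.1205,0,0,0,0.1205,0,0,0,0.1205,0,0,0,0.1205,0,0,0,0.1205,0,0,0,0.1205,0,0,0,0.1205], grip=-0.4)

```text
clock: 20.18
ee_pos: [487.3, 152.9, 42.0]
orientation: [0.0, 0.343, 0.939, 0.0]
ft_force: [0.1, -0.7, 0.6]
width: 25.4
grasp_force: 0.0
```

Emit:
arm_command(targets=[0,0,0,0.1205,0,0,0,0.1205,0,0,0,0.1205,0,0,0,0.1205,0,0,0,0.1205,0,0,0,0.1205,0,0,0,0.1205,0,0,0,0.1205,0,0,0,0.1205,0,0,0,0.1205,0,0,0,0.1205,0,0,0,0.1205,0,0,0,0,0,0,0,0])

```text
clock: 21.35
ee_pos: [487.3, 152.8, 42.0]
orientation: [0.0, 0.877, 0.481, 0.0]
ft_force: [-0.1, -0.6, -0.2]
width: 25.8
grasp_force: 0.0
```

```bash
python3 look.py
```

```text
21.35 [487.3 152.8  42. ] [-0.1 -0.6 -0.2] 25.8 j6 0.648
tcp r,ang 22.5 57.5 xang 57.5
pointer none
red none
green none
stub 249 [487.  153.6] r 23.1 ang 59.1
to stub in tool xy mm 0.6 -0.6
```

Emit:
arm_command(targets=[0,0,0.02,0,0,0,0.012,0,0,0,0.008,0,0,0,0,0])

```text
clock: 21.78
ee_pos: [485.0, 152.3, -0.5]
orientation: [-0.001, 0.877, 0.48, -0.002]
ft_force: [-0.7, -0.1, -0.0]
width: 25.3
grasp_force: 0.0
```

Emit:
arm_command(targets=[0,0,0,0,0,0,0,0,0,0,0,0,0,0,0,0], grip=-1)

```text
clock: 22.12
ee_pos: [487.0, 152.4, 1.7]
orientation: [0.0, 0.877, 0.48, -0.0]
ft_force: [1.0, -1.6, -5.0]
width: 10.0
grasp_force: 38.9
```

Emit:
arm_command(targets=[-0.00016,-0.00263,0,-0.12,-0.00016,-0.00263,0,-0.12,-0.00016,-0.00263,0,-0.12,-0.00016,-0.00263,0,-0.12,-0.00016,-0.00263,0,-0.12,-0.00016,-0.00263,0,-0.12,-0.00016,-0.00263,0,-0.12,-0.00016,-0.00263,0,-0.12,-0.00016,-0.00263,0,-0.12,-0.00016,-0.00263,0,-0.12,-0.00016,-0.00263,0,-0.12,-0.00016,-0.00263,0,-0.12,-0.00016,-0.00263,0,-0.12,-0.00016,-0.00263,0,-0.12,-0.00016,-0.00263,0,-0.12,-0.00016,-0.00263,0,-0.12,-0.00016,-0.00263,0,-0.12,-0.00016,-0.00263,0,-0.12,0,0,0,0])

```text
clock: 23.7
ee_pos: [454.1, 132.2, 1.7]
orientation: [0.001, -0.012, 1.0, -0.001]
ft_force: [3.8, -4.2, -8.1]
width: 9.9
grasp_force: 39.0
```

```bash
python3 look.py
```

```text
23.7 [454.1 132.2   1.7] [ 3.8 -4.2 -8.1] 9.9 j6 -1.548
tcp r,ang 21.2 -175.7 xang -178.7
pointer 147 [432.8  85.3] r 64.4 ang -131.1
red 222 [427.7  78.7] r 72.7 ang -130.7
green 186 [430.5 103.4] r 54.1 ang -145.8
stub 356 [451.8 133.2] r 23.4 ang -178.6
to stub in tool xy mm 2.2 1.1
```

Emit:
arm_command(targets=[-0.00013,-0.0024,0,-0.109,-0.00013,-0.0024,0,-0.109,-0.00013,-0.0024,0,-0.109,-0.00013,-0.0024,0,-0.109,-0.00013,-0.0024,0,-0.109,0,0,0,0])

```text
clock: 24.3
ee_pos: [457.4, 120.6, 1.7]
orientation: [0.0, -0.28, 0.96, -0.001]
ft_force: [3.3, -8.2, -7.1]
width: 10.0
grasp_force: 39.2
```

Emit:
arm_command(targets=[0,0,0,0,0,0,0,0,0,0,0,0,0,0,0,0,0,0,-0.03,0,0,0,-0.04,0,0,0,-0.04,0,0,0,-0.04,0,0,0,-0.03,0,0,0,0,0,0,0,0,0], grip=-0.4)

```text
clock: 25.22
ee_pos: [458.2, 122.5, 184.3]
orientation: [0.003, -0.279, 0.96, -0.001]
ft_force: [-0.4, 0.6, -0.9]
width: 25.7
grasp_force: 0.0
```

```bash
python3 look.py;python3 - <<'E'
from h import *
w=read_camera('wrist');find(w,['stub_top','park','pointer_tip','red_mark'])
im=w['pixels'][60:300,100:420,::-1];cv2.imwrite('pics/w8.png',cv2.resize(im,None,fx=2.4,fy=2.4,interpolation=cv2.INTER_CUBIC))
E
```

```text
25.2167 [458.2 122.5 184.3] [-0.4  0.6 -0.9] 25.7 j6 -2.115
tcp r,ang 20.4 -146.4 xang -147.6
pointer 17 [433.2  85.4] r 64.1 ang -131.0
red 24 [428.   78.7] r 72.6 ang -130.6
green 27 [430.3 103.2] r 54.4 ang -145.7
stub 89 [455.7 121.9] r 22.9 ang -148.6
to stub in tool xy mm 2.5 0.8
stub_top 0.81 [176.9 256.2] [455.8 122.5]
park 0.84 [173.9 251.5] [455.7 116.4]
```

View pics/w8.png

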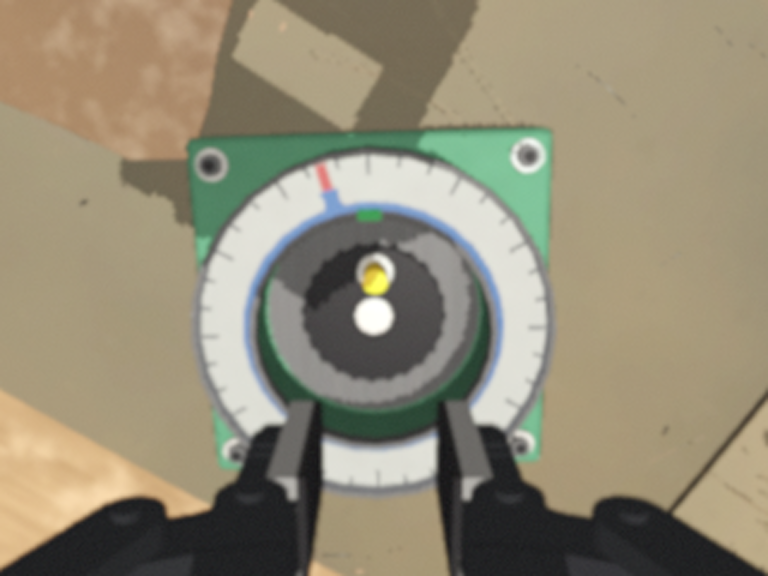

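The pointer (333,198) meets the red mark (325,178), and the stub (375,278) lines up with the green mark (370,215). The gripper is clear of everything.

```bash
python3 -c "
from station import *
print(sign_off())"
```

```text
the job is handed in; nothing more can be done
None
```

I handed the job in at about 25 s. In the last wrist picture the pointer is within about 1° of the red mark and the stub within about 3° of its park point. The knob drives clockwise seen from above. The fingers never went near the cork block, tin or spool, and the hand-in returned no verdict.

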